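# Stand the transducer case on its heavy end

### The job

The closed black transducer case lying on the bench holds a heavy sensor in one of its two ends; from outside the ends look alike. Lift the case clear of the bench to feel which end is the heavy one, then stand it upright on that heavy end in the middle of the square rubber mat (not the round one), setting it down gently and letting go. Leave the indicator, the check weight, the spanner and the jar where they are.

Things in the scene. Friction and masses are not known exactly. Their poses are not given: they have to be found in the camera images.
- case_mid (a point): Centre of the closed black case with aluminium edges, a box 160 mm long (its x axis), 56 mm wide (y) and 50 mm high (z) with flat faces. It starts lying flat on the bench, z up, centre 25 mm above it, long axis roughly crosswise to the robot's forward direction. Total mass 0.6 to 0.85 kg, its contents hidden. Lifted level at its middle, the heavy end pulls down with 0.09 to 0.22 N m.
- end_a: The lined end of the case at its -x end; origin at the centre of that outer end face (56 x 50 mm), axes as the case's. A compartment inside each end, with 2 to 4 mm of play: one holds a sensor of 0.36 to 0.59 kg about 36 mm from the case's centre, the other a 30 g filler; which is which changes every time.
- end_b: The same at the case's +x end: origin at the centre of that outer end face, axes as the case's. The liner inside carries that end's contents when the case stands on it.
- square_mat: Square black rubber mat, 120 x 120 mm and 3 mm thick, fixed flat on the bench; origin at the centre of its underside, x and y along its sides. The case is to stand here.
- round_mat: Round black rubber mat, 120 mm across and 3 mm thick, fixed flat on the bench; origin at the centre of its underside. Not for this case. The two mats change places.
- indicator: Bystander: black weighing indicator with a sloping face, 100 x 170 mm and about 75 mm high; origin at the centre of its underside.
- check_weight: Bystander: steel knobbed weight, 52 mm across, 71 mm high; origin at the centre of its underside.
- spanner: Bystander: steel spanner 160 mm long lying flat on the bench along its x axis; origin at its underside near the middle.
- grease_jar: Bystander: jar 60 mm across and 60 mm high; origin at the centre of its underside.
There are look-alikes about, which are no part of the job. Leave any blue or brown look-alike of the square_mat alone. Leave any green look-alike of the part that bears case_mid alone.

How it is judged:
On the way:
1. the case is lifted clear of the bench, the centres of both its ends more than 35 mm above it (height (world z) of each of end_a, end_b above 0.035 m), for 0.2 s.
At the end, for the whole second after the job is handed in: The case stands at rest and released on the square mat, its long axis within 7 degrees of vertical, the end with the heavy sensor down (the lower end's liner carries more than 1.5 N), its centre within 35 mm of the mat's centre along each side of the mat (((angle between case_mid's own x axis and vertical below 0.12 rad and contact force between end_a and anything else above 1.5 N) or (angle between case_mid's own x axis and vertical above 3.02159 rad and contact force between end_b and anything else above 1.5 N)) and x of case_mid in the frame of square_mat between -0.035 and 0.035 m and y of case_mid in the frame of square_mat between -0.035 and 0.035 m and height (world z) of case_mid between 0.078 and 0.088 m and contact force between case and square_mat above 2 N and linear speed of case below 0.02 m/s and angular speed of case below 0.1 rad/s); the robot touches nothing.
It fails at once if the case is dropped or banged on a mat (more than 70 N) (contact force between case and square_mat above 70 N or contact force between case and round_mat above 70 N).
It fails at once if a bystander is shifted by more than 30 mm (distance of any of indicator, check_weight, spanner, grease_jar from where it was at the start of the episode above 0.03 m).
It also fails if it takes over 54 s, if anything falls off the work surface, if the arm or the gripper's body presses on something with over 40 N, if the wrist force passes 120 N, or if a joint passes its speed limit or range.

### The arm

A 6-joint arm with a two-finger parallel gripper is mounted at the origin on the work surface. World frame = base frame: x ahead of the robot, y to its left, z up, the work surface at z = 0. Lengths are in m, angles in rad, forces in N, time in s.
With the tool pointing down it reaches from about 0.35 to 0.85 m from the base axis. Payload 8.1 kg.
Tool frame: the origin (TCP) lies at the very end of the fingers, on their centre line; the grasp point (between the pads) lies robot.hold_point_z behind it (robot.hold_point_z is the distance from the TCP to the grasp point, in m); z points along the fingers, y is the direction in which the jaws open and shut (so a half turn about z gives the same grasp; the last joint's range is limited). The gripper opens to 93 mm and grips with 3 to 60 N. Pads are 15 mm wide; open, the fingers measure 128 mm over their backs; the gripper's body (75 mm by 188 mm) begins 65 mm behind the grasp point.
Start: joints at [-1.263, 0.13, 1.488, -0, 1.523, -0.085], TCP at [0.23, -0.554, 0.219] pointing down, gripper open.
Joint ranges: [-2.96, 2.96], [-0.89, 2.26], [0.02, 2.5], [-1.34, 4.48], [0, 2.73], [-2.66, 2.66]. Speed limits (rad/s): [2.39, 2.39, 2.79, 3.14, 3.14, 3.14].

### API

Orientations are given as a rotation vector (axis times angle).
In Python, from plant import robot, cams gives the robot as it stands. The module is installed in compiled form; this text tells all that it offers.
- The arm moves only by the tool step_arm, never from a script. Its argument "deltas" is a list of rows, each an object with "offset": the shift along the tool's x, y, z in cm, a list of three; "roll": the turn about the tool's z in rad. In form: [{"offset": [x, y, z], "roll": roll}, ...]. A call has 1 to 12 rows; each row shifts and turns the commanded pose from where the row before left it, along the tool's axes as they then stand; what a row does not reach is not made up. A row lasts 1/8 s, in which the tool goes at most 62.5 mm and 10.7 degrees, less where a joint would pass 70% of its speed; a pose out of reach is approached as far as the arm can. A call with a gripper value outside its range is refused whole. "fingers" is the finger opening in cm, from 0 to 9.3, set as the call begins (left out, the last holds). The fingers move at their own pace and stop on an object; "grip_force" is the grip in N (left out, the last holds). Time passes only in rows, so rows that do not move let the fingers close. It gives the time, the measured TCP pose, the force and the opening at its end, in the units of the state.
- robot.read_state(): the state, without advancing time (a new reading comes with each control period).
- cams.read_camera(name): name is "side" or "top"; returns a dict with "pixels" (384x512x3 uint8, red, green, blue), "fx", "fy", "cx", "cy" (pixels), "extrinsics" (4x4, takes a point from world to camera coordinates). Camera axes: x right, y down, z forward; pixel columns grow to the right and rows downward; lengths in m; the calibration is good to about 2 mm. A picture is of the moment at which its call begins. There is no depth.
- robot.close_job(): hands the job in, once; it reports no verdict.
Trained networks look in a picture, given as the dict that the camera call returned (one of the last four; its "shot" number tells which), for a name from the list of things; names that differ only in an ending like _2 or _b are one class to them, and where a whole thing is asked for, a point or a joint stands for the part that bears it (a point fixed in the world has none). Each returns a list of dicts, best first, with "score" (0 to 1); they miss things now and then, are a little off and sometimes report something else, mostly with a low value. They report only what shows in the picture. A call takes as long as a camera call. They do not tell look-alikes from the thing itself.
- cams.boxes_of(picture, thing): "xy" ([column, row] in pixels, amid what is visible of it).
- cams.silhouettes(picture, thing): "mask" (384x512 bool, what is visible of it) and "xy" ([column, row] in pixels, amid what is visible of it).
- cams.pinpoint(picture, thing): "xy" ([column, row] in pixels: a listed point, or the origin of a listed thing).
The state is a dict: "t": time; "q": joint angles; "dq": joint speeds; "joint_torque": joint torques, N m; "tool_pos": TCP position; "orientation": TCP orientation; "force": force on the tool from outside, world axes, zero at the start; "wrist_torque": the same for the moment, N m; "opening": finger opening in m.
Only numpy, scipy, OpenCV 4.12 (cv2) and the standard library are available. Lean on these libraries where they do the work, as an engineer would, in place of code of your own. Each camera call takes 0.05 s, during which the arm holds its last target. There are 200 camera calls.

## Working session

There is one attempt and no reset: what is moved stays moved. The work goes in short steps, Python scripts to look and compute and a tool call to move; the robot and the scene stay as the last step left them, time stands still between calls to the robot, and variables do not carry over. Pictures are saved under pics/ and viewed, about 8 in all and at most 12, crops included, and the job is handed in when it is done.

Besides the shell and the picture viewer there is one more tool, called after ">>>" as name(argument=value, ...), one argument or row to a line, values as JSON. step_arm: Moves the arm, as the interface text tells. Its arguments: {"type":"object","properties":{"deltas":{"type":"array"},"fingers":{"type":"number"},"grip_force":{"type":"number"}},"required":["deltas"]}

```bash
mkdir -p pics; python3 - <<'E'
from plant import robot, cams
import cv2,numpy as np
s=robot.read_state()
print({k:np.round(v,3) for k,v in s.items()}, robot.hold_point_z)
for n in ["top","side"]:
    p=cams.read_camera(n)
    cv2.imwrite(f"pics/{n}0.png",cv2.resize(p["pixels"][:,:,::-1],(768,576)))
    print(n,p["fx"],p["fy"],p["cx"],p["cy"],np.round(p["extrinsics"],3).tolist())
    for t in ["case_mid","square_mat","round_mat","end_a","end_b"]:
        print(t,[(np.round(d["xy"],1).tolist(),round(d["score"],2)) for d in cams.pinpoint(p,t)])
E
```

```text
{'t': np.float64(0.0), 'q': array([-1.263,  0.131,  1.489, -0.   ,  1.523, -0.085]), 'dq': array([ 0.001,  0.001,  0.   ,  0.001, -0.001,  0.   ]), 'joint_torque': array([-2.0000e-03, -5.5985e+01, -4.9176e+01,  7.7000e-02,  3.5000e-02,
       -0.0000e+00]), 'tool_pos': array([ 0.23 , -0.554,  0.218]), 'orientation': array([-3.079, -0.613,  0.   ]), 'force': array([ 0.068, -0.881, -0.324]), 'wrist_torque': array([-0.005, -0.002,  0.029]), 'opening': np.float64(0.093)} 0.0188
top 349.87524247982435 349.87524247982435 254.76117488314802 185.3108709741463 [[-0.001, -1.0, 0.012, 0.006], [-0.99, -0.001, -0.143, 0.559], [0.143, -0.012, -0.99, 1.025], [0.0, 0.0, 0.0, 1.0]]
case_mid [([335.5, 258.4], 0.95), ([297.6, 201.0], 0.64)]
square_mat [([118.7, 188.4], 0.97), ([237.3, 216.8], 0.67), ([205.7, 160.1], 0.63)]
round_mat [([173.0, 225.0], 0.73)]
end_a []
end_b []
side 493.5943998460486 493.5943998460486 263.0632477715588 173.2848957683519 [[-0.952, -0.305, 0.019, 0.524], [-0.233, 0.685, -0.69, 0.171], [0.198, -0.662, -0.723, 1.705], [0.0, 0.0, 0.0, 1.0]]
case_mid [([281.2, 158.8], 0.67), ([336.5, 149.9], 0.65)]
square_mat [([282.6, 202.1], 0.84), ([226.6, 211.8], 0.83), ([223.8, 282.3], 0.77)]
round_mat [([270.7, 243.2], 0.68)]
end_a []
end_b []
```

View pics/top0.png

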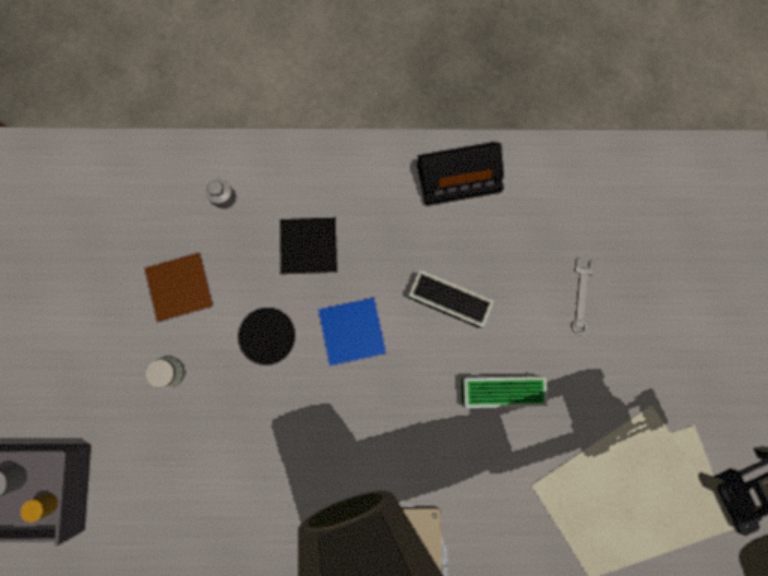

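View pics/side0.png

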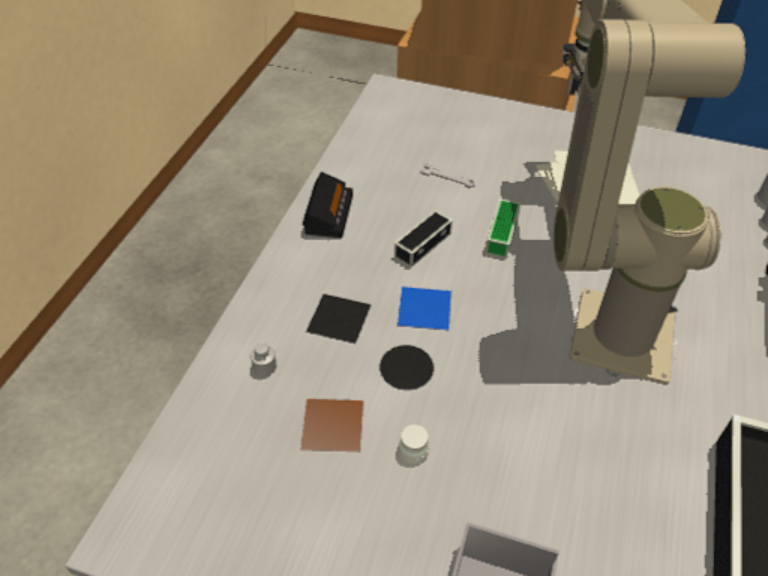

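The top view shows these:

- **Case candidates:** black one at about (301,199) and green one at (337,261) in native pixels. The black one with aluminium edges fits; the green one is a look-alike.
- **Mat candidates:** black square (205,163), blue (235,221), brown (119,191) and round black (177,224). The black square fits.

I'll confirm both in one enlarged crop and fit their poses.

```bash
cat > h.py <<'E'
from plant import robot, cams
import cv2,numpy as np
from scipy.optimize import minimize
from scipy.spatial.transform import Rotation as R
def proj(p,X):
    E=p["extrinsics"]; c=np.atleast_2d(X)@E[:3,:3].T+E[:3,3]
    return np.c_[p["fx"]*c[:,0]/c[:,2]+p["cx"],p["fy"]*c[:,1]/c[:,2]+p["cy"]]
def back(p,uv,z):
    E=p["extrinsics"]; d=E[:3,:3].T@[(uv[0]-p["cx"])/p["fx"],(uv[1]-p["cy"])/p["fy"],1]
    o=-E[:3,:3].T@E[:3,3]; return o+d*(z-o[2])/d[2]
def near(p,t,uv):
    return min(cams.silhouettes(p,t),key=lambda d:np.hypot(*(np.array(d["xy"])-uv)))["mask"]
def fit(views,size,x0):  # views: (picture, mask); box standing on z0=0
    c=np.array([[a,b,h] for a in(-.5,.5) for b in(-.5,.5) for h in(0,1)])*size
    def cost(v):
        s,co=np.sin(v[2]),np.cos(v[2]); X=c@np.array([[co,s,0],[-s,co,0],[0,0,1]])+[v[0],v[1],0]; t=0
        for p,m in views:
            im=np.zeros((384,512),np.uint8); cv2.fillConvexPoly(im,np.round(cv2.convexHull((proj(p,X)*16).astype(np.float32))).astype(np.int32),1,shift=4)
            t-=(im.astype(bool)&m).sum()/(im.astype(bool)|m).sum()
        return t
    best=min((minimize(cost,[x0[0],x0[1],a],method="Nelder-Mead",options=dict(initial_simplex=np.array([[0,0,0],[.01,0,0],[0,.01,0],[0,0,.3]])+[x0[0],x0[1],a])) for a in np.linspace(-1.4,1.4,6)),key=lambda r:r.fun)
    return best.x,best.fun
E
python3 - <<'E'
from h import *
p=cams.read_camera("top"); q=cams.read_camera("side")
cv2.imwrite("pics/crop.png",cv2.resize(p["pixels"][120:280,170:380,::-1],None,fx=3.5,fy=3.5))
for t,uv,uv2,size in [("case_mid",(301,199),(282,159),(.16,.056,.05)),("square_mat",(205,163),(226,212),(.12,.12,.003))]:
    m=near(p,t,uv);m2=near(q,t,uv2);x0=back(p,uv,.03)
    print(t,x0,m.sum(),m2.sum(),fit([(p,m)],size,x0),fit([(q,m2)],size,x0),fit([(p,m),(q,m2)],size,x0))
E
```

```text
case_mid [ 0.51865905 -0.13559589  0.03      ] 1083 823 (array([ 0.51786063, -0.12882253,  1.17986591]), np.float64(-0.9449781659388646)) (array([ 0.5192291 , -0.12705968,  1.17433258]), np.float64(-0.9541176470588235)) (array([ 0.51804154, -0.12854355, -1.96786141]), np.float64(-1.8866779181184667))
square_mat [0.63059776 0.15987489 0.03      ] 1447 886 (array([0.6362571 , 0.16197973, 1.60572433]), np.float64(-0.9657718120805369)) (array([ 0.63059776,  0.15987489, -1.4       ]), np.float64(0.0)) (array([0.6362571 , 0.16197973, 1.60572433]), np.float64(-0.9657718120805369))
```

View pics/crop.png

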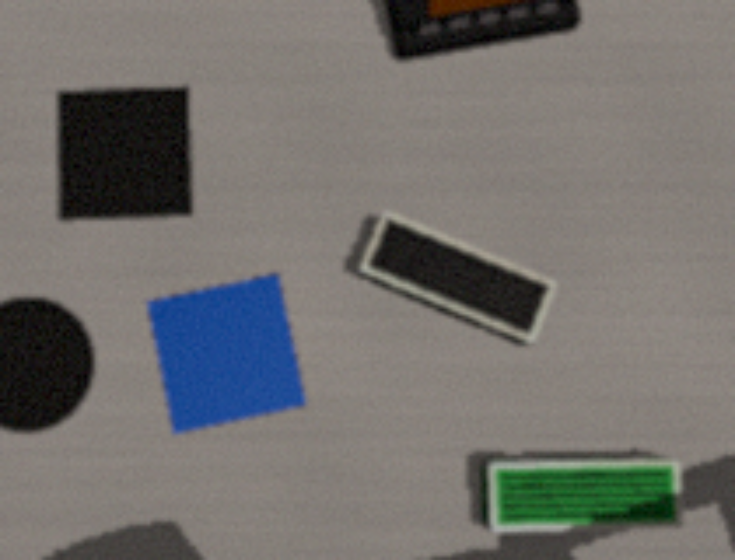

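The crop confirms the black case with aluminium edges at (458,277) and the black square mat at (125,153). Next I turn the tool to line up with the case and go above it.

>>> step_arm(
  deltas=[
    {"offset":[0,0,0],"roll":-0.157},
    {"offset":[0,0,0],"roll":-0.157},
    {"offset":[0,0,0],"roll":-0.157},
    {"offset":[0,0,0],"roll":-0.157},
    {"offset":[0,0,0],"roll":-0.157},
  ],
  fingers=9.3,
)

```text
t: 1.52
tool_pos: [0.2297, -0.5543, 0.2187]
orientation: [2.608, 1.752, -0.0]
force: [0.0, 0.3, 0.3]
opening: 0.0928
```

>>> step_arm(
  deltas=[
    {"offset":[4.2,0.85,0.4],"roll":0},
    {"offset":[4.2,0.85,0.4],"roll":0},
    {"offset":[4.2,0.85,0.4],"roll":0},
    {"offset":[4.2,0.85,0.4],"roll":0},
    {"offset":[4.2,0.85,0.4],"roll":0},
    {"offset":[4.2,0.85,0.4],"roll":0},
    {"offset":[4.2,0.85,0.4],"roll":0},
    {"offset":[4.2,0.85,0.4],"roll":0},
    {"offset":[4.2,0.85,0.4],"roll":0},
    {"offset":[4.2,0.85,0.4],"roll":0},
    {"offset":[4.2,0.85,0.4],"roll":0},
    {"offset":[4.2,0.85,0.4],"roll":0},
  ],
)

```text
t: 3.02
tool_pos: [0.5177, -0.1265, 0.1707]
orientation: [2.612, 1.745, 0.0]
force: [0.4, -0.3, 0.4]
opening: 0.0934
```

```bash
cat >> h.py <<'E'
def goto(x,y,z,yaw):  # prints remaining shift in tool axes, cm, after rolling to yaw
    import time
    s=robot.read_state(); M=R.from_rotvec(s["orientation"]).as_matrix(); y0=np.arctan2(M[1,0],M[0,0])
    d=M.T@(np.array([x,y,z])-s["tool_pos"])*100
    print("t",round(float(s["t"]),2),"pos",np.round(s["tool_pos"],4),"yaw",round(y0,3),"tilt",np.round(M[:,2],3),"q",np.round(s["q"],2),"F",np.round(s["force"],2),"T",np.round(s["wrist_torque"],3),"Ttool",np.round(M.T@s["wrist_torque"],3),"open",round(float(s["opening"]),4))
    print("offset now",np.round(d,2),"roll",round(-((yaw-y0+np.pi/2)%np.pi-np.pi/2),3))
E
python3 -c "
from h import *
goto(.518,-.1285,.008,1.177)"
```

```text
t 3.02 pos [ 0.5177 -0.1265  0.1707] yaw 1.178 tilt [ 0.001 -0.    -1.   ] q [-0.34 -0.02  1.74 -0.    1.43  0.06] F [ 0.38 -0.26  0.42] T [ 0.017 -0.071 -0.013] Ttool [-0.059  0.043  0.013] open 0.0934
offset now [-0.17  0.1  16.27] roll 0.001
```

>>> step_arm(
  deltas=[
    {"offset":[-0.1,0.05,2.5],"roll":0},
    {"offset":[-0.1,0.05,2.5],"roll":0},
    {"offset":[0,0,2.5],"roll":0},
    {"offset":[0,0,2.5],"roll":0},
    {"offset":[0,0,2.5],"roll":0},
    {"offset":[0,0,1.5],"roll":0},
    {"offset":[0,0,1.2],"roll":0},
    {"offset":[0,0,0.8],"roll":0},
    {"offset":[0,0,0],"roll":0},
  ],
)

```text
t: 4.15
tool_pos: [0.5169, -0.13, 0.0104]
orientation: [-2.612, -1.745, 0.0]
force: [0.1, -0.2, -0.1]
opening: 0.0931
```

>>> step_arm(
  deltas=[
    {"offset":[0,0,0],"roll":0},
    {"offset":[0,0,0],"roll":0},
    {"offset":[0,0,0],"roll":0},
    {"offset":[0,0,0],"roll":0},
    {"offset":[0,0,0],"roll":0},
    {"offset":[0,0,0],"roll":0},
  ],
  fingers=4.5,
  grip_force=55,
)

```text
t: 4.9
tool_pos: [0.5176, -0.1301, 0.0109]
orientation: [2.612, 1.745, 0.001]
force: [2.1, -0.9, 0.5]
opening: 0.056
```

```bash
python3 -c "
from h import *
goto(.518,-.1285,.108,1.177)"
```

```text
t 4.9 pos [ 0.5176 -0.1301  0.0109] yaw 1.178 tilt [ 0.001 -0.    -1.   ] q [-0.34  0.16  1.86  0.    1.12  0.05] F [ 2.11 -0.93  0.46] T [-0.07  -0.408  0.002] Ttool [-0.404  0.091 -0.002] open 0.056
offset now [ 0.17 -0.01 -9.71] roll 0.001
```

Gripped at 56 mm, as expected. Lifting slowly.

>>> step_arm(
  deltas=[
    {"offset":[0,0,-0.5],"roll":0},
    {"offset":[0,0,-1],"roll":0},
    {"offset":[0,0,-1.5],"roll":0},
    {"offset":[0,0,-1.5],"roll":0},
    {"offset":[0,0,-1.5],"roll":0},
    {"offset":[0,0,-1.5],"roll":0},
    {"offset":[0,0,-0.5],"roll":0},
    {"offset":[0,0,0],"roll":0},
    {"offset":[0,0,0],"roll":0},
    {"offset":[0,0,0],"roll":0},
    {"offset":[0,0,0],"roll":0},
    {"offset":[0,0,0],"roll":0},
  ],
)

```text
t: 6.4
tool_pos: [0.517, -0.1299, 0.0904]
orientation: [-2.612, -1.745, 0.0]
force: [-0.5, 0.3, -8.1]
opening: 0.056
```

```bash
python3 -c "
from h import *
goto(.518,-.1285,.0108,1.177)
p=cams.read_camera('side')
cv2.imwrite('pics/lift.png',cv2.resize(p['pixels'][80:240,200:400,::-1],None,fx=3.5,fy=3.5))
goto(.518,-.1285,.0108,1.177)"
```

```text
t 6.4 pos [ 0.517  -0.1299  0.0904] yaw 1.178 tilt [-0.  0. -1.] q [-0.34  0.05  1.81  0.    1.28  0.05] F [-0.51  0.29 -8.11] T [ 0.106 -0.145 -0.035] Ttool [-0.094  0.153  0.035] open 0.056
offset now [0.17 0.04 7.96] roll 0.001
t 6.45 pos [ 0.517  -0.13    0.0905] yaw 1.178 tilt [-0.  0. -1.] q [-0.34  0.05  1.81  0.    1.28  0.05] F [-0.38 -0.25 -7.13] T [ 0.135 -0.098 -0.009] Ttool [-0.038  0.162  0.009] open 0.056
offset now [0.18 0.04 7.97] roll 0.001
```

View pics/lift.png

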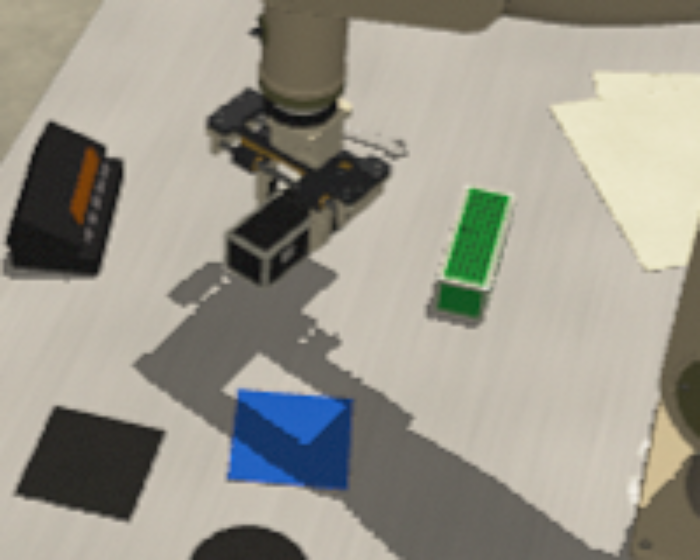

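The moment about the jaw axis is +0.16 N m with 7 to 8 N of weight, so the pull is on the tool's −x side. That makes the end away from the mats (towards −y) the heavy one. I set it down, open, slide 5.5 cm to the light (+x) end and regrip lightly there, so that the heavy end can swing down.

>>> step_arm(
  deltas=[
    {"offset":[0,0,0],"roll":0},
    {"offset":[0,0,1.5],"roll":0},
    {"offset":[0,0,1.5],"roll":0},
    {"offset":[0,0,1.5],"roll":0},
    {"offset":[0,0,1.3],"roll":0},
    {"offset":[0,0,1.0],"roll":0},
    {"offset":[0,0,0.5],"roll":0},
    {"offset":[0,0,0.4],"roll":0},
    {"offset":[0,0,0.2],"roll":0},
    {"offset":[0,0,0.1],"roll":0},
    {"offset":[0,0,0],"roll":0},
    {"offset":[0,0,0],"roll":0},
  ],
)

```text
t: 7.95
tool_pos: [0.5174, -0.1301, 0.011]
orientation: [2.612, 1.745, 0.001]
force: [-0.3, -0.2, -5.9]
opening: 0.0556
```

>>> step_arm(
  deltas=[
    {"offset":[0,0,0],"roll":0},
    {"offset":[0,0,0],"roll":0},
    {"offset":[0,0,0],"roll":0},
    {"offset":[0,0,0],"roll":0},
    {"offset":[1,0,0],"roll":0},
    {"offset":[1.5,0,0],"roll":0},
    {"offset":[1.5,0,-0.2],"roll":0},
    {"offset":[1.5,0,0],"roll":0},
    {"offset":[0,0,0],"roll":0},
    {"offset":[0,0,0],"roll":0},
  ],
  fingers=9.3,
)

```text
t: 9.2
tool_pos: [0.5381, -0.0791, 0.0126]
orientation: [2.612, 1.746, -0.0]
force: [-0.0, -0.2, 0.1]
opening: 0.0929
```

```bash
python3 -c "
from h import *
goto(.518+.055*.385,-.1285+.055*.923,.0108,1.177)
p=cams.read_camera('side'); q=cams.read_camera('top')
for v,uv in((p,(282,159)),(q,(301,199))):
  m=near(v,'case_mid',uv); print(m.sum(), fit([(v,m)],(.16,.056,.05),(.518,-.1285)))
cv2.imwrite('pics/set.png',cv2.resize(p['pixels'][80:240,200:400,::-1],None,fx=3.5,fy=3.5))"
```

```text
t 9.2 pos [ 0.5381 -0.0791  0.0126] yaw 1.179 tilt [-0. -0. -1.] q [-0.24  0.18  1.83 -0.    1.13  0.15] F [-0.03 -0.22  0.13] T [-0.023 -0.038 -0.016] Ttool [-0.044 -0.007  0.016] open 0.0929
offset now [0.17 0.05 0.18] roll 0.002
401 (array([ 0.51770884, -0.13255896,  1.24543139]), np.float64(-0.49436795994993743))
243 (array([ 0.48903588, -0.13076273, -0.93506944]), np.float64(-0.226890756302521))
```

View pics/set.png

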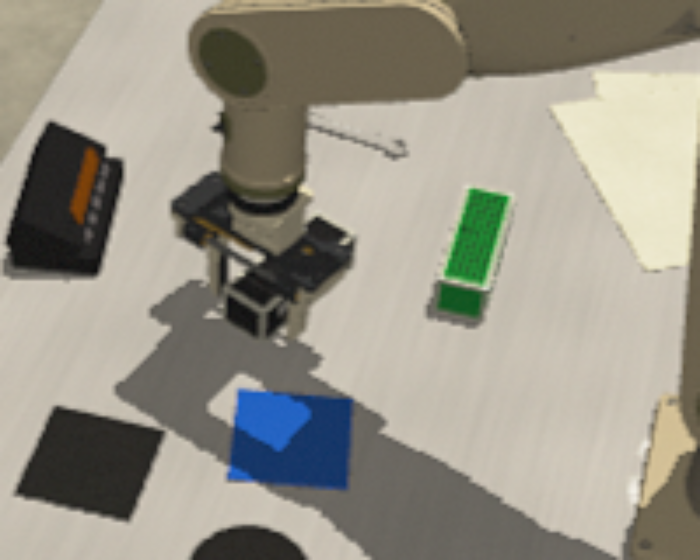

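No moment in free air (−0.007), so the +0.16 stands. Gripping lightly at the light end and raising it along an arc about the heavy end's lower edge.

>>> step_arm(
  deltas=[
    {"offset":[0,0,0],"roll":0},
    {"offset":[0,0,0],"roll":0},
    {"offset":[0,0,0],"roll":0},
    {"offset":[0,0,0],"roll":0},
    {"offset":[0,0,0],"roll":0},
    {"offset":[0,0,0],"roll":0},
  ],
  fingers=4.5,
  grip_force=18,
)

```text
t: 10.15
tool_pos: [0.5382, -0.0792, 0.0126]
orientation: [2.612, 1.745, 0.0]
force: [0.3, -0.4, 0.0]
opening: 0.0556
```

>>> step_arm(
  deltas=[
    {"offset":[-0.37,0,-1.14],"roll":0},
    {"offset":[-0.37,0,-1.14],"roll":0},
    {"offset":[-0.37,0,-1.14],"roll":0},
    {"offset":[-0.65,0,-1.0],"roll":0},
    {"offset":[-0.65,0,-1.0],"roll":0},
    {"offset":[-0.65,0,-1.0],"roll":0},
    {"offset":[-0.89,0,-0.8],"roll":0},
    {"offset":[-0.89,0,-0.8],"roll":0},
    {"offset":[-0.89,0,-0.8],"roll":0},
    {"offset":[-1.07,0,-0.54],"roll":0},
    {"offset":[-1.07,0,-0.54],"roll":0},
    {"offset":[-1.07,0,-0.54],"roll":0},
  ],
)

```text
t: 11.65
tool_pos: [0.5034, -0.1625, 0.117]
orientation: [-2.612, -1.745, 0.001]
force: [-0.2, -0.0, -7.4]
opening: 0.0563
```

```bash
python3 -c "
from h import *
goto(.518,-.1285,.0108,1.177)
p=cams.read_camera('side')
cv2.imwrite('pics/arc.png',cv2.resize(p['pixels'][80:240,200:400,::-1],None,fx=3.5,fy=3.5))"
```

```text
t 11.65 pos [ 0.5034 -0.1625  0.117 ] yaw 1.178 tilt [-0.  0. -1.] q [-0.41  0.01  1.8  -0.    1.33 -0.02] F [-0.24 -0.02 -7.37] T [ 0.18  -0.113  0.014] Ttool [-0.036  0.209 -0.014] open 0.0563
offset now [ 3.7   0.05 10.62] roll 0.001
```

View pics/arc.png

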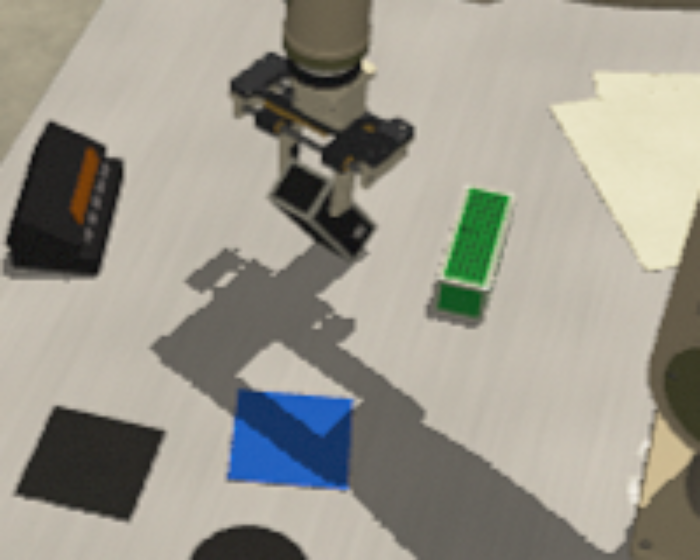

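The case is tilted up about 65°, heavy end down, and pad friction holds it there. I ease the grip and finish the arc, using the bench contact to bring it upright.

>>> step_arm(
  deltas=[
    {"offset":[0,0,0],"roll":0},
    {"offset":[0,0,0],"roll":0},
    {"offset":[0,0,0],"roll":0},
    {"offset":[-0.5,0,0],"roll":0},
    {"offset":[-0.6,0,0],"roll":0},
    {"offset":[-0.6,0,0],"roll":0},
    {"offset":[-0.6,0,0],"roll":0},
    {"offset":[-0.6,0,0],"roll":0},
    {"offset":[-0.6,0,0],"roll":0},
    {"offset":[-0.6,0,0],"roll":0},
    {"offset":[-0.6,0,0],"roll":0},
    {"offset":[0,0,0],"roll":0},
  ],
  grip_force=10,
)

```text
t: 13.2
tool_pos: [0.4862, -0.2061, 0.1183]
orientation: [2.611, 1.744, 0.001]
force: [-3.2, 1.3, 6.7]
opening: 0.056
```

```bash
python3 -c "
from h import *
goto(.518,-.1285,.116,1.177)
p=cams.read_camera('side')
cv2.imwrite('pics/arc2.png',cv2.resize(p['pixels'][60:220,200:400,::-1],None,fx=3.5,fy=3.5))"
```

```text
t 13.2 pos [ 0.4862 -0.2061  0.1183] yaw 1.177 tilt [ 0.001 -0.001 -1.   ] q [-0.5   0.01  1.81 -0.    1.33 -0.1 ] F [-3.19  1.33  6.71] T [0.093 0.794 0.024] Ttool [ 0.769 -0.218 -0.025] open 0.056
offset now [ 8.38 -0.04  0.22] roll 0.0
```

View pics/arc2.png

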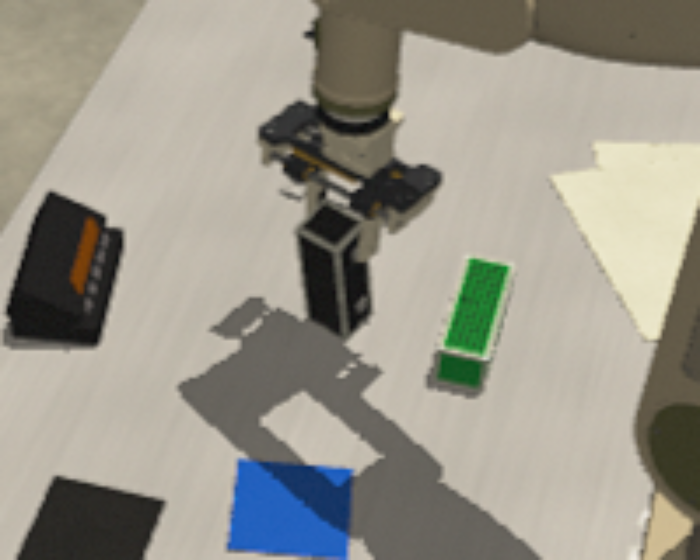

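Nearly upright and resting on the bench. I let go here so it settles flat on its heavy end, then look and regrip firmly.

>>> step_arm(
  deltas=[
    {"offset":[0,0,0],"roll":0},
    {"offset":[0,0,0],"roll":0},
    {"offset":[0,0,0],"roll":0},
    {"offset":[0,0,0],"roll":0},
    {"offset":[0,0,0],"roll":0},
    {"offset":[0,0,0],"roll":0},
  ],
  fingers=7.5,
)

```text
t: 14.0
tool_pos: [0.4859, -0.2052, 0.117]
orientation: [-2.612, -1.745, -0.0]
force: [-0.3, -0.3, 0.9]
opening: 0.0748
```

```bash
python3 -c "
from h import *
goto(.518,-.1285,.116,1.177)
p=cams.read_camera('side')
cv2.imwrite('pics/stand.png',cv2.resize(p['pixels'][60:220,200:400,::-1],None,fx=3.5,fy=3.5))
goto(.518,-.1285,.116,1.177)
for v in (p,cams.read_camera('top')):
  for d in cams.silhouettes(v,'case_mid'):
    print(d['xy'],d['score'],d['mask'].sum())
    if d['mask'].sum()>200: print(fit([(v,d['mask'])],(.05,.056,.16),(.486,-.206)))
"
```

```text
t 14.0 pos [ 0.4859 -0.2052  0.117 ] yaw 1.178 tilt [-0.  0. -1.] q [-0.5   0.01  1.81  0.    1.33 -0.1 ] F [-0.34 -0.33  0.93] T [-0.039 -0.059  0.011] Ttool [-0.069 -0.013 -0.011] open 0.0748
offset now [8.31 0.03 0.1 ] roll 0.001
t 14.05 pos [ 0.4859 -0.2052  0.117 ] yaw 1.178 tilt [-0.  0. -1.] q [-0.5   0.01  1.81  0.    1.33 -0.1 ] F [-0.29  0.71 -0.76] T [-0.038 -0.09  -0.006] Ttool [-0.098 -0.     0.006] open 0.0747
offset now [8.31 0.03 0.1 ] roll 0.001
[295.8, 136.1] 0.81 633
(array([ 0.47906229, -0.20931651,  0.60847727]), np.float64(-0.8139841688654353))
[337.3, 155.0] 0.69 556
(array([ 0.486, -0.206, -1.4  ]), np.float64(0.0))
[346.2, 260.1] 0.78 737
(array([ 0.486, -0.206, -1.4  ]), np.float64(0.0))
[320.7, 208.9] 0.4 78
```

View pics/stand.png

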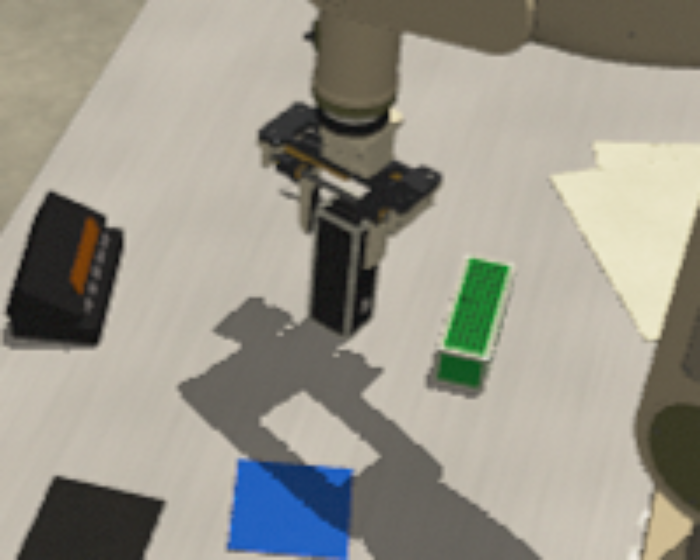

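It now stands flat on its heavy end, between the fingers. Regripping firmly and lifting.

>>> step_arm(
  deltas=[
    {"offset":[0,0,0],"roll":0},
    {"offset":[0,0,0],"roll":0},
    {"offset":[0,0,0],"roll":0},
    {"offset":[0,0,0],"roll":0},
    {"offset":[0,0,0],"roll":0},
  ],
  fingers=4.5,
  grip_force=50,
)

```text
t: 14.82
tool_pos: [0.486, -0.2052, 0.117]
orientation: [2.612, 1.745, 0.0]
force: [0.7, -0.6, 0.4]
opening: 0.0558
```

>>> step_arm(
  deltas=[
    {"offset":[0,0,-0.5],"roll":0},
    {"offset":[0,0,-1],"roll":0},
    {"offset":[0,0,-1.5],"roll":0},
    {"offset":[0,0,-2],"roll":0},
    {"offset":[0,0,-2],"roll":0},
    {"offset":[0,0,-2],"roll":0},
    {"offset":[0,0,-1],"roll":0},
    {"offset":[0,0,0],"roll":0},
    {"offset":[0,0,0],"roll":0},
    {"offset":[0,0,0],"roll":0},
  ],
)

```text
t: 16.08
tool_pos: [0.4853, -0.2049, 0.2159]
orientation: [-2.611, -1.744, 0.001]
force: [0.5, -0.0, -8.2]
opening: 0.0556
```

```bash
python3 -c "
from h import *
p=cams.read_camera('side')
goto(.636,.162,.12,1.177)
p=cams.read_camera('top')
goto(.636,.162,.12,1.177)
print([(d['xy'],d['score']) for d in cams.pinpoint(p,'square_mat')])
p=cams.read_camera('side')
for d in cams.pinpoint(p,'square_mat'): print(d['xy'],d['score'],back(p,d['xy'],0))
"
```

```text
t 16.12 pos [ 0.4854 -0.205   0.2161] yaw 1.178 tilt [-0.001  0.001 -1.   ] q [-0.5  -0.06  1.69 -0.    1.52 -0.1 ] F [ 0.26  0.45 -7.7 ] T [-0.016 -0.076  0.005] Ttool [-0.076  0.014 -0.005] open 0.0556
offset now [39.67 -0.13  9.61] roll 0.001
t 16.18 pos [ 0.4855 -0.205   0.2162] yaw 1.178 tilt [-0.001  0.001 -1.   ] q [-0.5  -0.06  1.69  0.    1.52 -0.1 ] F [ 0.47 -0.28 -7.96] T [ 0.021 -0.099  0.015] Ttool [-0.084  0.057 -0.015] open 0.0557
offset now [39.66 -0.14  9.63] roll 0.001
[([118.9, 191.9], 0.75), ([239.3, 215.9], 0.67), ([205.3, 162.2], 0.61)]
[226.1, 284.2] 0.97 [0.5319539 0.4319855 0.       ]
[223.6, 210.7] 0.89 [0.64384049 0.16086683 0.        ]
[283.1, 203.4] 0.72 [ 4.55734881e-01  6.21486628e-02 -2.22044605e-16]
```

>>> step_arm(
  deltas=[
    {"offset":[1.5,0,0],"roll":0},
    {"offset":[2.5,0,0],"roll":0},
    {"offset":[3.5,0,0],"roll":0},
    {"offset":[4,0,0],"roll":0},
    {"offset":[4.5,-0.05,0],"roll":0},
    {"offset":[4.5,-0.05,0],"roll":0},
    {"offset":[4.5,0,0],"roll":0},
    {"offset":[4.5,0,0],"roll":0},
    {"offset":[4,0,0],"roll":0},
    {"offset":[3,0,0],"roll":0},
    {"offset":[2.2,0,0],"roll":0},
    {"offset":[1.3,0,0],"roll":0},
  ],
)

```text
t: 17.82
tool_pos: [0.6381, 0.1668, 0.2166]
orientation: [-2.611, -1.747, 0.0]
force: [-0.5, -0.5, -7.8]
opening: 0.0556
```

>>> step_arm(
  deltas=[
    {"offset":[0,0,0],"roll":0},
    {"offset":[0,0,1.0],"roll":0},
    {"offset":[0,0,1.5],"roll":0},
    {"offset":[0,0,1.5],"roll":0},
    {"offset":[0,0,1.5],"roll":0},
    {"offset":[0,0,1.3],"roll":0},
    {"offset":[0,0,0.8],"roll":0},
    {"offset":[0,0,0.4],"roll":0},
    {"offset":[0,0,0],"roll":0},
    {"offset":[0,0,0],"roll":0},
  ],
)

```text
t: 19.08
tool_pos: [0.6387, 0.1648, 0.1378]
orientation: [2.612, 1.745, 0.002]
force: [-0.0, -0.5, -6.5]
opening: 0.056
```

```bash
python3 -c "
from h import *
p=cams.read_camera('side')
goto(.637,.162,.12,1.177)
cv2.imwrite('pics/mat.png',cv2.resize(p['pixels'][110:270,150:350,::-1],None,fx=3.5,fy=3.5))
"
```

```text
t 19.12 pos [0.6386 0.1648 0.1379] yaw 1.178 tilt [ 0.001  0.    -1.   ] q [0.17 0.33 1.4  0.   1.41 0.57] F [-0.39 -0.66 -7.79] T [-0.002 -0.064 -0.038] Ttool [-0.06   0.022  0.038] open 0.0558
offset now [-0.32 -0.05  1.79] roll 0.001
```

View pics/mat.png

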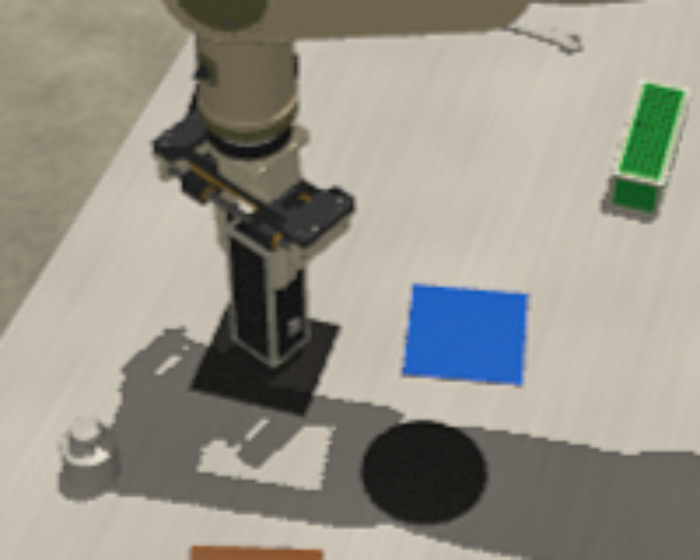

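Case upright, about 18 mm above the middle of the square mat. Lowering gently.

>>> step_arm(
  deltas=[
    {"offset":[0,0,0.4],"roll":0},
    {"offset":[0,0,0.4],"roll":0},
    {"offset":[0,0,0.3],"roll":0},
    {"offset":[0,0,0.2],"roll":0},
    {"offset":[0,0,0.1],"roll":0},
    {"offset":[0,0,0.1],"roll":0},
    {"offset":[0,0,0.1],"roll":0},
    {"offset":[0,0,0.05],"roll":0},
    {"offset":[0,0,0.05],"roll":0},
    {"offset":[0,0,0],"roll":0},
  ],
)

```text
t: 20.38
tool_pos: [0.6382, 0.1647, 0.1201]
orientation: [-2.612, -1.745, -0.0]
force: [0.5, -0.4, -7.2]
opening: 0.0557
```

>>> step_arm(
  deltas=[
    {"offset":[0,0,0.05],"roll":0},
    {"offset":[0,0,0.05],"roll":0},
    {"offset":[0,0,0],"roll":0},
  ],
)

```text
t: 20.75
tool_pos: [0.6383, 0.1648, 0.1201]
orientation: [2.612, 1.745, 0.001]
force: [-3.9, 0.6, 2.8]
opening: 0.0558
```

Contact: the mat carries the case. Releasing, then going straight up.

>>> step_arm(
  deltas=[
    {"offset":[0,0,0],"roll":0},
    {"offset":[0,0,0],"roll":0},
    {"offset":[0,0,0],"roll":0},
    {"offset":[0,0,0],"roll":0},
    {"offset":[0,0,0],"roll":0},
    {"offset":[0,0,0],"roll":0},
  ],
  fingers=8.5,
)

```text
t: 21.5
tool_pos: [0.6382, 0.1647, 0.119]
orientation: [2.612, 1.745, -0.0]
force: [1.0, 0.4, -0.4]
opening: 0.0847
```

>>> step_arm(
  deltas=[
    {"offset":[0,0,-0.5],"roll":0},
    {"offset":[0,0,-1],"roll":0},
    {"offset":[0,0,-2],"roll":0},
    {"offset":[0,0,-2.5],"roll":0},
    {"offset":[0,0,-2.5],"roll":0},
    {"offset":[0,0,-2.5],"roll":0},
    {"offset":[-4,0,-1],"roll":0},
    {"offset":[-5,0,0],"roll":0},
    {"offset":[-5,0,0],"roll":0},
    {"offset":[-4,0,0],"roll":0},
    {"offset":[-2,0,0],"roll":0},
    {"offset":[0,0,0],"roll":0},
  ],
)

```text
t: 23.0
tool_pos: [0.5619, -0.0207, 0.2402]
orientation: [2.613, 1.742, 0.002]
force: [-0.5, 0.4, -1.0]
opening: 0.0849
```

```bash
python3 -c "
from h import *
p=cams.read_camera('side');q=cams.read_camera('top')
goto(.637,.162,.12,1.177)
cv2.imwrite('pics/end.png',np.hstack([cv2.resize(v['pixels'][a:a+160,b:b+160,::-1],(400,400)) for v,a,b in((p,110,150),(q,90,130))]))
for v,uv in((p,(226,190)),(q,(195,155))):
  m=near(v,'case_mid',uv); print(m.sum(),fit([(v,m)],(.05,.056,.163),(.637,.162)))
"
```

```text
t 23.1 pos [ 0.5621 -0.0192  0.2395] yaw 1.178 tilt [ 0.001  0.001 -1.   ] q [-0.13  0.02  1.57  0.    1.55  0.27] F [ 0.34  0.52 -0.19] T [ 0.023 -0.058  0.002] Ttool [-0.044  0.043 -0.002] open 0.085
offset now [19.6  -0.02 11.97] roll 0.001
857 (array([0.63213839, 0.15259503, 1.05145733]), np.float64(-0.9254859611231101))
703 (array([0.63100611, 0.15521388, 1.16343008]), np.float64(-0.9614855570839065))
```

View pics/end.png

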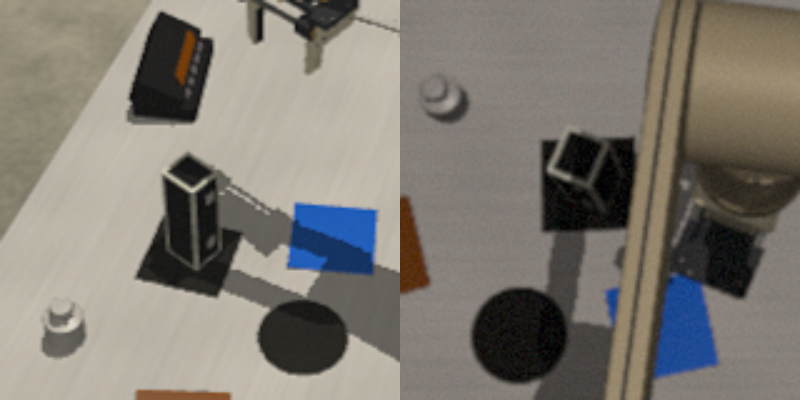

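The case stands upright and released at (0.631, 0.154). The mat centre is at (0.637, 0.162), so it is within about 10 mm. Handing in.

```bash
python3 -c "
from plant import robot
print(robot.close_job())"
```

```text
the job is handed in; nothing more can be done
None
```

The case is standing on its heavy end on the black square mat, released and handed in at about 23 s of the 54 s allowed.

- **Heavy end:** I lifted the case level at its middle, about 80 mm up. The wrist showed 0.16 N m against about 0 empty, so the end away from the mats was the heavy one.
- **Standing it up:** I regripped it lightly at the light end and tipped it upright on the bench. I then regripped it firmly, carried it over and set it down gently. The wrist force changed by about 10 N at contact, well below the 70 N limit.
- **Last checks:** Both cameras show it upright, about 6 to 9 mm from the mat's centre in each direction, with the gripper clear. The check weight and indicator look unmoved, and nothing went near the jar or spanner; I did not measure any of the four again.
- **Disagreements:** The two cameras differed by 3 mm on the case's position and about 0.1 rad on its turn about the vertical, which doesn't matter here. In the first pass the fit of the mat from the side camera failed, but a later reading from that camera agreed with the top view to about 8 mm.

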